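Unlock the vanity pump and hold it half pressed

ROBOT

A 7-joint arm with a two-finger parallel gripper is mounted at the origin on the work surface. World frame = base frame: x ahead of the robot, y to its left, z up, the work surface at z = 0. Lengths are in mm, angles in rad, forces in N, time in s.
With the tool pointing down it reaches from about 350 to 775 mm from the base axis. Payload 3.1 kg.
Tool frame: the origin (TCP) lies on the centre line of the jaws, within the pads' length; the fingertips stand 19 mm ahead of it and the grasp point (between the pads) is the TCP; z points along the fingers, x is the direction in which the jaws open and shut, and the axes are right-handed (so a half turn about z gives the same grasp; the last joint's range is limited). The gripper opens to 85 mm and grips with 20 to 120 N. Pads are 22 mm wide; open, the fingers measure 114 mm over their backs; the gripper's body (76 mm by 85 mm) begins 54 mm behind the grasp point. The pads swing forward as they close: fully open they stand 13 mm farther back than shut.
Start: joints at [1.281, 0.311, 0.014, 1.512, -0.004, 1.319, -0.027], TCP at [134.932, -533.207, 250.304] pointing down, gripper open.
Joint ranges: [-2.7, 2.7], [-0.3, 1.91], [-1.27, 1.3], [0.12, 2.57], [-1.44, 4.58], [0.2, 2.03], [-3.05, 3.05]. Speed limits (rad/s): [2.79, 2.79, 3.14, 3.14, 3.14, 3.14, 3.14].

INTERFACE

Orientations are given as [roll, pitch, yaw] about the fixed x, y, z axes, in that order (R = Rz(yaw) Ry(pitch) Rx(roll)).
In Python, from cell import robot, viewer gives the robot as it stands.
- The arm moves only by the shell command python3 -m creep 'ROWS' [FORCE]. ROWS is JSON, a list of rows, each an object with "delta_rot": the turn, a rotation vector about the tool's x, y, z in degrees, a list of three; "delta_pos": the shift along the tool's x, y, z in mm, a list of three; "hand": the closure, from -1 (fully open) to 1 (shut), so that 0 is half open. A call has 1 to 5 rows; each row shifts and turns the commanded pose from where the row before left it, along the tool's axes as they then stand; what a row does not reach is not made up. A row lasts 1/8 s, in which the tool goes at most 62.5 mm and 10.7 degrees, less where a joint would pass 70% of its speed; a pose out of reach is approached as far as the arm can. A call with a gripper value outside its range is refused whole. The fingers move at their own pace and stop on an object; FORCE is the grip in N (left out, the last holds). Time passes only in rows, so rows that do not move let the fingers close. It gives the time, the measured TCP pose, the force and the opening at its end, in the units of the state.
- robot.observe(): the state, without advancing time (a new reading comes with each control period).
- viewer.get_image(name): name is "side" or "top" or "wrist"; returns (picture, depth): 480x640x3 uint8, red, green, blue; 480x640 float32, mm along the optical axis (not along the pixel's ray), 0 where there is no reading.
- viewer.get_calibration(name): a dict with "fov_y" (degrees; the focal length in pixels is half the picture's height over the tangent of half this angle, whatever the lens; pixels are square), "cx", "cy" (the principal point, pixels), "rvec" (rotation vector, rad) and "tvec" (3), from world to camera coordinates, as OpenCV has them. Camera axes: x right, y down, z forward; pixel columns grow to the right and rows downward; lengths in mm; the calibration is good to about 2 mm. A picture is of the moment at which its call begins: read the wrist's pose just before it. get_calibration takes no time and is no camera call; for the wrist camera it gives the pose at the moment of the call.
- robot.job_done(): hands the job in, once; it reports no verdict.
Trained networks look in the newest picture that a camera, given by its name, has taken for a name from the list of things; names that differ only in an ending like _2 or _b are one class to them, and where a whole thing is asked for, a point or a joint stands for the part that bears it (a point fixed in the world has none). Each returns a list of dicts, best first, with "conf" (0 to 1); they miss things now and then, are a little off and sometimes report something else, mostly with a low value. They report only what shows in the picture. A call takes as long as a camera call. They do not tell look-alikes from the thing itself.
- viewer.cut_out(camera, query): "pixels" (480x640 bool, what is visible of it) and "xy" ([column, row] in pixels, amid what is visible of it).
The state is a dict: "time": time; "joints": joint angles; "qd": joint speeds; "effort": joint torques, N m; "ee_pos": TCP position; "ee_rot": TCP orientation; "ft_force": force on the tool from outside, world axes, zero at the start; "torque": the same for the moment, N m; "opening": finger opening in mm.
Only numpy, scipy, OpenCV 4.12 (cv2) and the standard library are available. Lean on these libraries where they do the work, as an engineer would, in place of code of your own. Each camera call takes 0.05 s, during which the arm holds its last target. There are 200 camera calls.

TASK

Pull the orange travel clip sideways off the stem of the white pump bottle and set it down, without dropping it, on the free part of the brass-rimmed tray. Then press the pump head half-way down, until the brass lower part of its stem has just sunk out of sight into the dark collar, never all the way, and finish while still holding it there, so that I can tighten the collar. Keep the bottle standing and leave the ring cone, the violet bottle and the brush holder where they are.

Things in the scene. Friction and masses are not known exactly. Their poses are not given: they have to be found in the camera images.
- bottle: White round ceramic pump bottle, loose, about 0.55 kg, 68 mm diameter, 100 mm high, with a dark steel collar on top (44 mm diameter, top 110 mm above the underside), from which the sprung stem and pump head rise. Origin: centre of the underside; z up. Its spout points along its +x; at the start the clip's tab points along its -x.
- pump (a joint): Travel of the pump head, m: 0 up, grows as the head is pressed down, stop at 0.024. A spring returns it: about 3 N at the top, 6 N at half travel (0.012, where the brass part of the stem has just sunk into the collar) and 9 N at the stop. The clip blocks it while it is on the stem.
- pump_top (a point): Centre of the flat top of the white pump head, where to press; moves with it. 153 mm above the bottle's underside when up. Head: disc 36 mm diameter, 16 mm high; its spout, a bar 12 mm wide, ends 52 mm from the axis. Below it 27 mm of stem (12 mm diameter) shows when up: the lower 12 mm brass, the rest white.
- clip: Orange rigid clip, loose, about 25 g, on the collar round the stem, under the head (1 mm play). Origin: centre of the U's underside, at the start on the stem axis. U: 26 mm high, 23 wide, 15 inside, x = -14 to 10 mm, open to its +x. Pull tab: 9 mm thick (y), 12 to 26 mm above the underside, x = -14 to -60 mm. It comes off along its own -x; after 40 mm it is clear of stem and head.
- clip_grip (a point): Middle of the pull tab of the clip, 40 mm along the clip's -x from its origin, 19 mm above its underside; to be pinched across the clip's y from above.
- clip_mid (a point): Middle of the clip's whole length, 20 mm along its -x from its origin, 13 mm above its underside.
- tray: Fixed oval glass tray, 260 mm along its x, 180 mm along its y, with a brass rim 8 mm thick, 13 mm high. Origin: centre of the underside; glass floor 5 mm above it. The ring cone stands near its +x end; the half towards its -x end is free.
- ring_cone: White ceramic ring cone, 56 mm diameter, 65 mm high, loose on the tray near its +x end; origin at the centre of its underside. Leave alone.
- violet_bottle: Violet glass bottle with a brass cap, 60 mm diameter, 138 mm high, loose; origin at the centre of its underside. Leave alone.
- brush_holder: Pale pink hard silicone holder with three makeup brushes, 80 mm diameter, 185 mm high, loose; origin at the centre of its underside. Leave alone.
Things that resemble listed ones, but are neither listed nor needed, are in the scene too. What is shaped like the bottle but green or turquoise is not meant.

How it is judged (in metres and radians):
On the way, in this order (a step that is already met when the one before it is completed fails the run):
1. the clip is off the pump (horizontal distance between clip and bottle above 0.045 m), for 0.1 s.
2. the clip lies on the tray, released (x of clip_mid in the frame of tray between -0.12 and 0.12 m and y of clip_mid in the frame of tray between -0.08 and 0.08 m and z of clip_mid in the frame of tray below 0.026 m and contact force between clip and tray above 0.05 N and contact force between the fingers and clip below 0.05 N and contact force between clip and ring_cone below 0.05 N and linear speed of clip below 0.03 m/s), for 0.3 s.
3. the pump head is held half-way down (value of joint pump between 0.008 and 0.016 m and contact force between the fingers and bottle above 1.5 N), for 0.5 s.
At the end, for the whole second after the job is handed in: The fingers still hold the pump head pressed (over 1.5 N), steady at 12 mm of travel, 4 mm either way; the bottle stands upright (within 6 degrees); the clip lies still, untouched, on the tray's glass clear of the cone (its middle less than 26 mm above the vanity) (all of step 2 and all of step 3 and angle between bottle's own z axis and vertical below 0.1 rad and height (world z) of bottle below 0.008 m and velocity of joint pump between -0.01 and 0.01 m/s); the arm keeps its last pose, push and grip.
It fails at once if the pump head is pressed all the way down (beyond 20 mm) (value of joint pump above 0.02 m).
It fails at once if the pump bottle is tipped over (more than 30 degrees) (angle between bottle's own z axis and vertical above 0.52 rad).
It fails at once if the clip is dropped or thrown (falls freely faster than 0.9 m/s) (linear speed of clip above 0.9 m/s and contact force between the fingers and clip below 0.05 N).
It fails at once if the ring cone, violet bottle or brush holder is moved more than 25 mm or tipped more than 20 degrees (distance of any of ring_cone, violet_bottle, brush_holder from where it was at the start of the episode above 0.025 m or angle between any of ring_cone, violet_bottle, brush_holder's own z axis and vertical above 0.35 rad).
It also fails if it takes over 58 s, if anything falls off the work surface, if the arm or the gripper's body presses on something with over 40 N, if the wrist force passes 120 N, or if a joint passes its speed limit or range.

## Working session

There is one attempt and no reset: what is moved stays moved. The work goes in short steps, Python scripts to look and compute and a shell command to move; the robot and the scene stay as the last step left them, time stands still between calls to the robot, and variables do not carry over. Pictures are saved under pics/ and viewed, about 8 in all and at most 12, crops included, and the job is handed in when it is done.

```bash
mkdir -p pics; ls; cat > h.py <<'E'
import numpy as np, cv2
from cell import robot, viewer
def cal(n):
    c=viewer.get_calibration(n); f=240/np.tan(np.radians(c["fov_y"])/2)
    return f,c["cx"],c["cy"],cv2.Rodrigues(np.array(c["rvec"],float))[0],np.array(c["tvec"],float).ravel()
def pts(n,d,c=None):
    f,cx,cy,R,t=c or cal(n); v,u=np.mgrid[:480,:640]
    P=np.stack([(u-cx)/f*d,(v-cy)/f*d,d],-1)
    return (P-t)@R
def save(name,img): cv2.imwrite("pics/"+name,cv2.cvtColor(img,cv2.COLOR_RGB2BGR))
E
python3 - <<'E'
from h import *
ims=[]
for n in ["side","top"]:
    i,d=viewer.get_image(n); save(n+"0.png",i); np.savez(n+"0.npz",i=i,d=d)
    P=pts(n,d)
    for q in ["bottle","clip","pump_top","tray","ring_cone","violet_bottle","brush_holder"]:
        for r in viewer.cut_out(n,q):
            m=r["pixels"]&(d>0); X=P[m]
            if len(X): print(n,q,round(r["conf"],2),np.round(r["xy"]),m.sum(),"med",np.median(X,0).round(),"lo",np.percentile(X,2,0).round(),"hi",np.percentile(X,98,0).round())
print(robot.observe())
E
```

```text
pics
side bottle 0.94 [423. 230.] 2648 med [ 471. -104.   88.] lo [ 440. -142.    5.] hi [503. -84. 153.]
side bottle 0.91 [350. 201.] 2393 med [ 616. -130.   91.] lo [ 586. -165.    5.] hi [ 651. -115.  153.]
side bottle 0.62 [417. 181.] 1492 med [ 513. -228.   99.] lo [ 475. -261.    9.] hi [ 544. -211.  153.]
side clip 0.93 [435. 169.] 383 med [ 486. -232.  128.] lo [ 451. -429.   -0.] hi [ 518. -220.  137.]
side clip 0.63 [312. 260.] 2137 med [626.  20.  83.] lo [604.  -9.   5.] hi [656.  34. 139.]
side pump_top 0.96 [426. 155.] 332 med [ 508. -240.  151.] lo [ 489. -260.  138.] hi [ 546. -228.  154.]
side pump_top 0.9 [353. 171.] 471 med [ 617. -147.  150.] lo [ 576. -163.  118.] hi [ 638. -131.  154.]
side pump_top 0.64 [430. 202.] 520 med [ 474. -117.  151.] lo [ 456. -141.  110.] hi [489. -77. 154.]
side tray 0.75 [359. 414.] 17664 med [475. 209.   5.] lo [367. 114.   3.] hi [606. 285.  14.]
side tray 0.28 [313. 260.] 2107 med [625.  20.  83.] lo [604.  -8.   7.] hi [656.  34. 139.]
side ring_cone 0.78 [309. 378.] 1084 med [559. 193.  22.] lo [539. 166.   6.] hi [586. 210.  6
[... 1296 characters left out ...]
84.]
{'time': 0.8, 'joints': array([ 1.28131568,  0.3108585 ,  0.01401161,  1.51148203, -0.00438267,
        1.31921024, -0.02722512]), 'qd': array([ 8.13382834e-04, -9.61864038e-04, -1.80016306e-05, -1.71892599e-04,
       -7.78719425e-04,  1.36987480e-03, -1.86006091e-03]), 'effort': array([-4.60859792e-04, -3.79757667e+01,  1.45665812e-01, -2.30848432e+01,
        1.22950689e-02,  1.76595720e-03,  4.55365580e-06]), 'ee_pos': array([ 134.91374619, -533.21707837,  250.33394031]), 'ee_rot': array([ 3.14155374e+00, -7.39169868e-05, -1.32297164e+00]), 'ft_force': array([-0.81698663,  0.33895724, -0.21887943]), 'torque': array([0.03537232, 0.01213848, 0.00256138]), 'opening': 85.42919725355507}
```

View pics/side0.png

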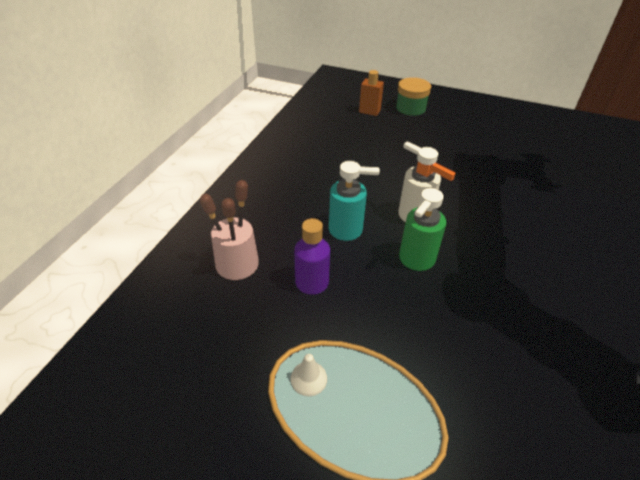

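View pics/top0.png

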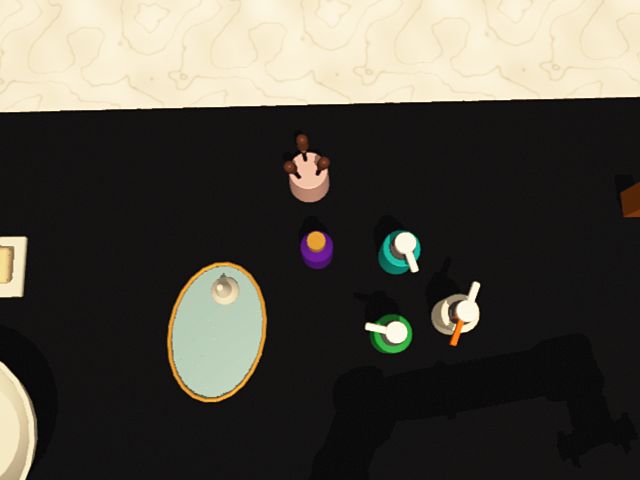

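Three pump bottles: green at side (420,238), turquoise at (348,208), and white at (420,190) / top (456,314). The white one, carrying the orange clip, fits. I'll measure it and confirm it in one crop.

```bash
python3 - <<'E'
from h import *
for n in ["side","top"]:
    z=np.load(n+"0.npz"); i,d=z["i"],z["d"]; P=pts(n,d)
    hsv=cv2.cvtColor(i,cv2.COLOR_RGB2HSV); near=(abs(P[...,0]-500)<70)&(abs(P[...,1]+245)<65)
    org=near&(hsv[...,0]<14)&(hsv[...,1]>170)&(hsv[...,2]>90)&(P[...,2]>90)
    X=P[org]; print(n,"clip",len(X),X.mean(0).round(1),np.percentile(X,[2,98],axis=0).round(1).tolist())
    t=org&(P[...,2]>(130 if n=='top' else 118)); X=P[t]; c=X.mean(0); v=np.linalg.svd(X[:,:2]-c[:2])[2][0]; print(" tab c",c.round(1),"dir deg",np.degrees(np.arctan2(v[1],v[0])),np.percentile((X[:,:2]-c[:2])@v,[1,99]).round(1), "ztop",np.percentile(X[:,2],95))
    w=near&(P[...,2]>148)&(hsv[...,1]<80); X=P[w]; print(" head n",len(X),X.mean(0).round(1),np.median(X[:,2]))
    (cx,cy),r=cv2.minEnclosingCircle(X[:,:2].astype(np.float32)); print(" circ",cx,cy,r)
    from scipy.optimize import least_squares
    for lo,hi in [(20,95)]:
        b=near&(P[...,2]>lo)&(P[...,2]<hi)&(hsv[...,1]<80)&(hsv[...,2]>60); Y=P[b]
        s=least_squares(lambda p:np.hypot(Y[:,0]-p[0],Y[:,1]-p[1])-34,[510,-250],loss='soft_l1'); print(" body axis",s.x.round(1),len(Y),s.cost)
    h=near&(P[...,2]>135)&(hsv[...,1]<80);Y=P[h]; far=Y[np.hypot(Y[:,0]-510,Y[:,1]+251)>22]; print(" spout",len(far),far.mean(0).round(1) if len(far) else 0)
    # tray rim
    g=(abs(P[...,0]-485)<160)&(abs(P[...,1]-197)<130)&(hsv[...,0]<22)&(hsv[...,1]>120)&(hsv[...,2]>110)
    R=P[g][:,:2].astype(np.float32); e=cv2.fitEllipse(R); print(" tray",e,len(R),np.median(P[g][:,2]))
    u0,v0,s=(370,120,150) if n=="side" else (400,250,150)
    c=i[v0:v0+120,u0:u0+120]; save(n+"c.png",cv2.resize(c,None,fx=4,fy=4))
a=[cv2.imread(f"pics/{n}c.png") for n in("side","top")]; cv2.imwrite("pics/crop.png",cv2.resize(np.hstack(a),(800,400)))
E
```

```text
side clip 323 [ 483.8 -230.9  127.8] [[450.9, -240.9, 112.8], [517.2, -220.1, 136.7]]
 tab c [ 480.4 -230.1  129.8] dir deg 165.77975485001386 [-37.6  31. ] ztop 136.42702458626576
 head n 271 [ 514.  -246.5  151.6] 151.93265426694418
 circ 521.11767578125 -250.31143188476562 33.987510681152344
 body axis [ 505.6 -246.7] 542 175.7249939265058
 spout 159 [ 519.4 -244.9  147.5]
 tray ((487.9493713378906, 198.1428985595703), (181.17825317382812, 259.3320617675781), 80.91481018066406) 2357 12.178661901893916
top clip 86 [ 473.3 -231.   130.1] [[449.1, -242.8, 110.5], [500.0, -221.3, 138.8]]
 tab c [ 469.  -231.2  135.2] dir deg 163.05076538158195 [-26.8  20.3] ztop 138.62084941255276
 head n 509 [ 513.4 -250.6  152.8] 152.87887790245705
 circ 520.9536743164062 -253.83126831054688 34.790069580078125
 body axis [ 505.1 -248.2] 266 15.284246037754425
 spout 136 [ 530.4 -256.6  150.9]
 tray ((486.7825927734375, 197.0811004638672), (180.53494262695312, 258.3766784667969), 81.18236541748047) 1511 12.324630789392831
```

View pics/crop.png

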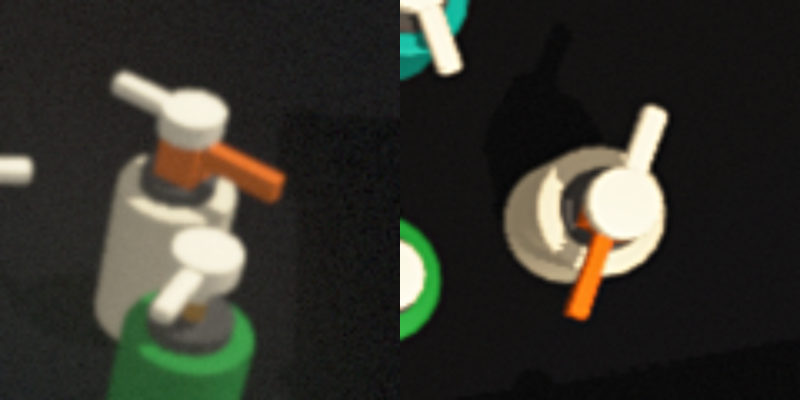

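The crop shows the white bottle with the orange clip. Its tab points toward −x, and the spout points to about −17°. I'll go above it for a close wrist view.

```bash
python3 -m creep '[{"delta_rot":[0,0,10.4],"delta_pos":[0,0,0],"hand":-1},{"delta_rot":[0,0,10.4],"delta_pos":[0,0,0],"hand":-1},{"delta_rot":[0,0,10.4],"delta_pos":[0,0,0],"hand":-1},{"delta_rot":[0,0,0],"delta_pos":[-47,-29,0],"hand":-1},{"delta_rot":[0,0,0],"delta_pos":[-47,-29,0],"hand":-1}]' 30
python3 -m creep '[{"delta_rot":[0,0,0],"delta_pos":[-47,-29,0],"hand":-1},{"delta_rot":[0,0,0],"delta_pos":[-47,-29,0],"hand":-1},{"delta_rot":[0,0,0],"delta_pos":[-47,-29,0],"hand":-1},{"delta_rot":[0,0,0],"delta_pos":[-47,-29,0],"hand":-1},{"delta_rot":[0,0,0],"delta_pos":[-47,-29,0],"hand":-1}]'
python3 - <<'E'
from h import *
print(robot.observe()["ee_pos"],robot.observe()["ee_rot"])
c=cal("wrist"); i,d=viewer.get_image("wrist"); save("w1.png",i); print(-c[3].T@c[4]); np.savez("w1.npz",i=i,d=d)
E
```

```text
time: 1.42
ee_pos: [218.5, -459.7, 250.3]
ee_rot: [-3.141, -0.0, -1.87]
ft_force: [0.7, -0.1, -0.6]
opening: 85.2
time: 2.05
ee_pos: [426.5, -276.8, 250.6]
ee_rot: [-3.141, -0.0, -1.868]
ft_force: [0.6, -0.3, -0.2]
opening: 85.3
[ 426.46800505 -276.75702061  250.58456988] [-3.14076595e+00 -4.79555010e-04 -1.86766459e+00]
[ 497.98716404 -298.20200844  373.58227315]
```

View pics/w1.png

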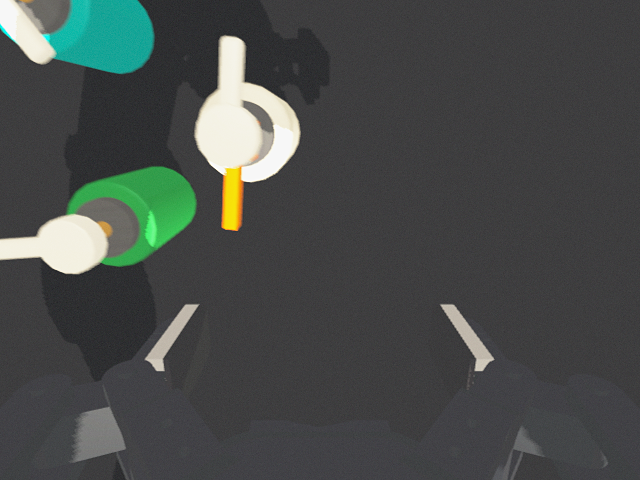

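The picture shows the white head at (231,132), the spout up to (232,40), and the orange tab vertical at (232,198). I'll measure it here.

```bash
cat > m.py <<'E'
from h import *
import sys
i,d=viewer.get_image("wrist"); c=cal("wrist"); P=pts("wrist",d,c); np.savez("w.npz",i=i,d=d)
hsv=cv2.cvtColor(i,cv2.COLOR_RGB2HSV); near=(abs(P[...,0]-500)<75)&(abs(P[...,1]+245)<65)
o=near&(hsv[...,0]<28)&(hsv[...,1]>170)&(hsv[...,2]>130)&(P[...,2]>130); v,u=np.nonzero(o); X=P[o]
z=np.median(X[:,2]); r=cv2.minAreaRect(X[:,:2].astype(np.float32)); print("tab",len(X),X.mean(0).round(1),"z",z.round(1),r)
w=near&(P[...,2]>149)&(hsv[...,1]<80)
dt=cv2.distanceTransform(w.astype(np.uint8),cv2.DIST_L2,5); k=np.unravel_index(dt.argmax(),dt.shape); print("head",k,dt.max(),P[k].round(1),"ztop",np.median(P[w][:,2]).round(1))
cir=cv2.minEnclosingCircle(P[w][:,:2].astype(np.float32)); print("head+spout circ",cir)
q=robot.observe(); print(q["ee_pos"],q["ee_rot"])
# two-view: pixel rays of tab end/centre and head
f,cx,cy,R,t=c; 
for nm,(uu,vv) in {"tab":(u.mean(),v.mean()),"head":(k[1],k[0])}.items():
    ray=R.T@np.array([(uu-cx)/f,(vv-cy)/f,1]); print("ray",nm,(-R.T@t).round(2).tolist(),ray.round(4).tolist())
E
python3 m.py
python3 -m creep '[{"delta_rot":[0,0,0],"delta_pos":[-26,0,0],"hand":-0.3},{"delta_rot":[0,0,0],"delta_pos":[-26,0,0],"hand":-0.3},{"delta_rot":[0,0,0],"delta_pos":[0,0,0],"hand":-0.3}]'
python3 m.py
```

```text
tab 827 [ 467.4 -234.8  135.7] z 135.0 ((482.383544921875, -251.67503356933594), (23.751453399658203, 86.09420013427734), 42.087947845458984)
head (np.int64(479), np.int64(5)) 72.9845 [ 502.4 -291.6  373.6] ztop 308.4
head+spout circ ((478.9090270996094, -261.2565612792969), 72.43648529052734)
[ 431.03883623 -270.52554157  250.49178274] [-3.13868302  0.005434   -1.85384224]
ray tab [502.42, -291.58, 373.65] [-0.1436, 0.2342, -0.9821]
ray head [502.42, -291.58, 373.65] [-0.631, 1.0548, -0.7682]
time: 2.52
ee_pos: [441.1, -226.2, 250.5]
ee_rot: [-3.141, 0.001, -1.863]
ft_force: [-0.1, -0.0, -0.6]
opening: 55.8
tab 666 [ 471.2 -234.   137. ] z 135.2 ((480.6939697265625, -238.7295684814453), (8.919882774353027, 66.16747283935547), 66.6978988647461)
head (np.int64(479), np.int64(283)) 59.316288 [ 454.1 -225.   319.8] ztop 304.2
head+spout circ ((484.56292724609375, -242.08238220214844), 73.39020538330078)
[ 440.39994707 -228.28848083  250.44323276] [-3.14134529e+00 -8.24402025e-04 -1.86595093e+00]
ray tab [512.06, -249.54, 373.37] [-0.1702, 0.066, -0.9899]
ray head [512.06, -249.54, 373.37] [-0.8352, 0.3528, -0.771]
```

```bash
sed -i 's/(abs(P\[...,1\]+245)<65)/(abs(P[...,1]+245)<65)\&(P[...,2]<160)/; s/^i,d=viewer.*/c=cal("wrist"); i,d=viewer.get_image("wrist"); P=pts("wrist",d,c); np.savez("w.npz",i=i,d=d)/' m.py; sed -i 's/^X=P\[o\]//' m.py; cat >> m.py <<'E'
ax=X[:,:2]-X[:,:2].mean(0); vv=np.linalg.svd(ax)[2][0]; print("tab dir",np.degrees(np.arctan2(vv[1],vv[0])))
lo=P[near&(P[...,2]>132)&(P[...,2]<138)&(hsv[...,1]>170)]; print(np.percentile(lo[:,:2]@np.array([-.956,.292]),[1,99]),np.percentile(lo[:,:2]@np.array([.292,.956]),[2,50,98]))
save("w2.png",i)
E
python3 m.py
```

```text
tab 640 [ 471.7 -231.4  135.2] z 135.2 ((469.6222839355469, -231.28875732421875), (8.950887680053711, 40.970619201660156), 66.86824798583984)
head (np.int64(120), np.int64(329)) 13.396898 [ 512.3 -255.4  152. ] ztop 152.0
head+spout circ ((521.4984130859375, -254.13568115234375), 34.5907096862793)
[ 439.93656542 -229.4371987   250.38348643] [-3.14152240e+00 -1.35878689e-03 -1.86824930e+00]
ray tab [512.06, -249.54, 373.37] [-0.1673, 0.0752, -0.9899]
ray head [512.06, -249.54, 373.37] [0.0012, -0.0278, -1.0481]
tab dir 156.01890241093554
[-536.419942   -496.97802806] [-89.04422807 -83.97212359 -78.70765958]
```

View pics/w2.png

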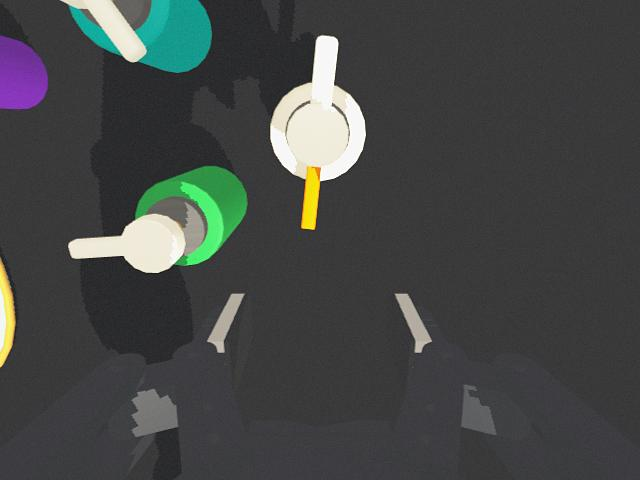

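The tab and spout axis is at about −23.5°, a further 6° turn. The head axis is about (506,−247), tab top is at 135 and head top at 152, which fits the text. I'll align and descend partway.

```bash
python3 -m creep '[{"delta_rot":[0,0,6],"delta_pos":[0,0,0],"hand":-0.3},{"delta_rot":[0,0,0],"delta_pos":[-10,-28,0],"hand":-0.3},{"delta_rot":[0,0,0],"delta_pos":[0,0,25],"hand":-0.3},{"delta_rot":[0,0,0],"delta_pos":[0,0,25],"hand":-0.3},{"delta_rot":[0,0,0],"delta_pos":[0,0,0],"hand":-0.3}]'
python3 -m creep '[{"delta_rot":[0,0,0],"delta_pos":[0,0,0],"hand":-0.3},{"delta_rot":[0,0,0],"delta_pos":[0,0,0],"hand":-0.3}]'
python3 m.py
```

```text
time: 3.25
ee_pos: [467.8, -231.3, 198.2]
ee_rot: [3.136, -0.001, -1.975]
ft_force: [0.9, 0.3, 0.1]
opening: 55.3
time: 3.5
ee_pos: [470.8, -230.8, 201.7]
ee_rot: [-3.139, -0.0, -1.973]
ft_force: [0.3, -0.8, 0.3]
opening: 55.6
tab 922 [ 468.8 -230.5  135.2] z 135.2 ((468.0802917480469, -230.78001403808594), (8.667773246765137, 38.43035888671875), 66.80995178222656)
head (np.int64(184), np.int64(337)) 13.196899 [ 512.3 -256.7  152.4] ztop 151.9
head+spout circ ((521.5742797851562, -254.52154541015625), 34.4884147644043)
[ 470.71178183 -230.55422185  201.54065298] [-3.13915891e+00 -3.08300301e-04 -1.97268420e+00]
ray tab [539.43, -259.45, 324.82] [-0.3463, 0.1419, -0.9316]
ray head [539.43, -259.45, 324.82] [-0.157, 0.0156, -0.9991]
tab dir 156.97861292815756
[-533.49956057 -496.67843394] [-89.23474273 -83.86996371 -78.70192246]
```

View pics/w2.png

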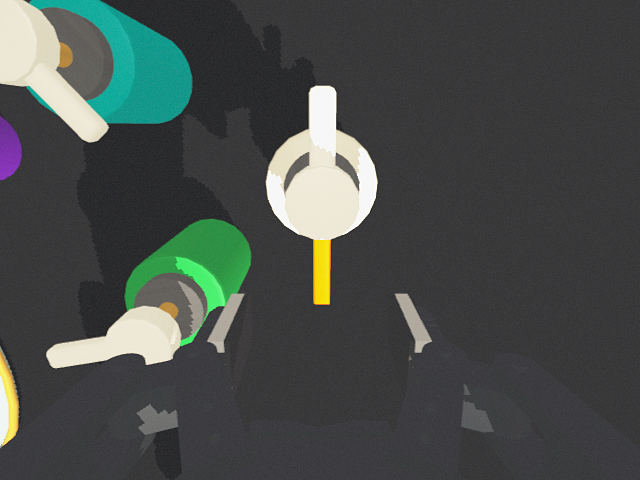

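The tab is centred between the jaws, at columns 314–330. I'll descend and pinch.

```bash
python3 -m creep '[{"delta_rot":[0,0,0],"delta_pos":[0,0,25],"hand":-0.3},{"delta_rot":[0,0,0],"delta_pos":[0,0,25],"hand":-0.3},{"delta_rot":[0,0,0],"delta_pos":[0,0,19],"hand":-0.3},{"delta_rot":[0,0,0],"delta_pos":[0,0,0],"hand":-0.3},{"delta_rot":[0,0,0],"delta_pos":[0,0,0],"hand":-0.3}]' 30
python3 -m creep '[{"delta_rot":[0,0,0],"delta_pos":[0,0,0],"hand":0.2},{"delta_rot":[0,0,0],"delta_pos":[0,0,0],"hand":0.5},{"delta_rot":[0,0,0],"delta_pos":[0,0,0],"hand":0.7},{"delta_rot":[0,0,0],"delta_pos":[0,0,0],"hand":1},{"delta_rot":[0,0,0],"delta_pos":[0,0,0],"hand":1}]'
python3 -m creep '[{"delta_rot":[0,0,0],"delta_pos":[0,0,0],"hand":1},{"delta_rot":[0,0,0],"delta_pos":[0,0,0],"hand":1},{"delta_rot":[0,0,0],"delta_pos":[0,0,0],"hand":1}]'
```

```text
time: 4.18
ee_pos: [471.0, -230.3, 132.5]
ee_rot: [-3.139, -0.0, -1.972]
ft_force: [-0.1, -0.2, 0.7]
opening: 55.6
time: 4.8
ee_pos: [470.2, -230.1, 131.6]
ee_rot: [-3.141, -0.0, -1.972]
ft_force: [-1.3, 0.3, 1.4]
opening: 8.5
time: 5.18
ee_pos: [470.2, -230.1, 131.5]
ee_rot: [-3.141, -0.0, -1.972]
ft_force: [-1.4, -0.9, 4.3]
opening: 8.7
```

Opening is 8.7 mm, so the tab is held. I'll raise 1 mm to relieve the downward load, then pull along tool +y.

```bash
python3 -m creep '[{"delta_rot":[0,0,0],"delta_pos":[0,0,-0.7],"hand":1},{"delta_rot":[0,0,0],"delta_pos":[0,4,0],"hand":1},{"delta_rot":[0,0,0],"delta_pos":[0,6,0],"hand":1},{"delta_rot":[0,0,0],"delta_pos":[0,6,0],"hand":1},{"delta_rot":[0,0,0],"delta_pos":[0,6,0],"hand":1}]'
python3 -m creep '[{"delta_rot":[0,0,0],"delta_pos":[0,8,0],"hand":1},{"delta_rot":[0,0,0],"delta_pos":[0,8,0],"hand":1},{"delta_rot":[0,0,0],"delta_pos":[0,10,0],"hand":1},{"delta_rot":[0,0,0],"delta_pos":[0,14,0],"hand":1},{"delta_rot":[0,0,0],"delta_pos":[0,0,0],"hand":1}]'
python3 - <<'E'
from h import *
a,_=viewer.get_image("side"); b,_=viewer.get_image("wrist")
save("pull.png",np.hstack([cv2.resize(a[90:330,300:540],(400,400)),cv2.resize(b[:,80:560],(400,400))]))
E
```

```text
time: 5.8
ee_pos: [449.2, -220.6, 131.8]
ee_rot: [3.141, 0.0, -1.972]
ft_force: [-0.3, 0.6, 0.6]
opening: 8.1
time: 6.42
ee_pos: [411.7, -205.2, 131.9]
ee_rot: [3.141, -0.0, -1.972]
ft_force: [0.8, -0.1, -1.2]
opening: 8.1
```

View pics/pull.png

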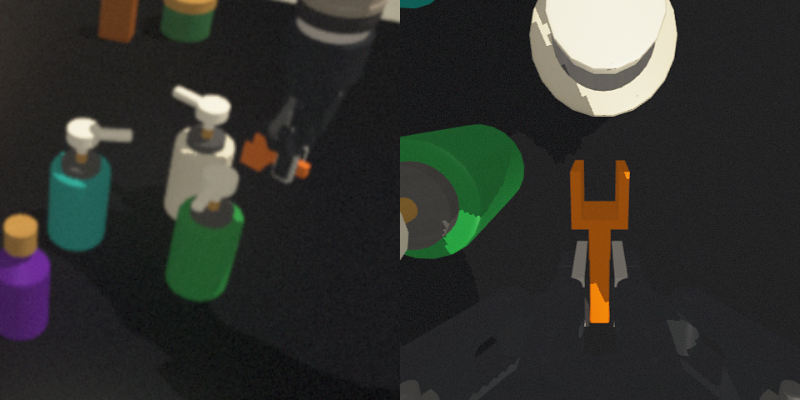

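The clip is off and held straight, and the bottle still stands. I'll lift and carry it to the tray.

```bash
python3 -m creep '[{"delta_rot":[0,0,0],"delta_pos":[0,0,-25],"hand":1},{"delta_rot":[0,0,0],"delta_pos":[0,0,-35],"hand":1},{"delta_rot":[0,0,0],"delta_pos":[0,0,-20],"hand":1},{"delta_rot":[0,0,0],"delta_pos":[-20,8,0],"hand":1},{"delta_rot":[0,0,0],"delta_pos":[-40,17,0],"hand":1}]'
python3 -m creep '[{"delta_rot":[0,0,0],"delta_pos":[-45,19,0],"hand":1},{"delta_rot":[0,0,0],"delta_pos":[-45,19,0],"hand":1},{"delta_rot":[0,0,0],"delta_pos":[-45,19,0],"hand":1},{"delta_rot":[0,0,0],"delta_pos":[-45,19,0],"hand":1},{"delta_rot":[0,0,0],"delta_pos":[-45,19,0],"hand":1}]'
python3 -m creep '[{"delta_rot":[0,0,0],"delta_pos":[-45,19,0],"hand":1},{"delta_rot":[0,0,0],"delta_pos":[-37,14,0],"hand":1},{"delta_rot":[0,0,0],"delta_pos":[-20,8,0],"hand":1},{"delta_rot":[0,0,0],"delta_pos":[0,0,0],"hand":1},{"delta_rot":[0,0,0],"delta_pos":[0,0,0],"hand":1}]'
python3 - <<'E'
from h import *
o=robot.observe(); print(o["ee_pos"],o["joints"])
c=cal("wrist"); i,d=viewer.get_image("wrist"); P=pts("wrist",d,c); hsv=cv2.cvtColor(i,cv2.COLOR_RGB2HSV)
save("w4.png",i)
g=(hsv[...,0]>75)&(hsv[...,0]<110)&(hsv[...,1]>30)&(abs(P[...,2]-5)<12)&(d>0); print("glass z",np.median(P[g][:,2]),g.sum())
o=(hsv[...,0]<25)&(hsv[...,1]>170)&(P[...,2]>100)&(hsv[...,2]>60)&(d>150)
print("clip z",np.percentile(P[o],[2,50,98],axis=0).round(1),o.sum())
E
```

```text
time: 7.15
ee_pos: [414.3, -142.0, 212.5]
ee_rot: [-3.139, -0.0, -1.977]
ft_force: [0.6, 0.3, -0.1]
opening: 8.5
time: 7.78
ee_pos: [414.4, 105.2, 212.4]
ee_rot: [-3.14, 0.001, -1.972]
ft_force: [0.4, -0.3, -0.1]
opening: 8.1
time: 8.4
ee_pos: [416.4, 212.1, 211.8]
ee_rot: [-3.141, -0.001, -1.974]
ft_force: [0.1, -0.5, 0.2]
opening: 8.3
[416.44220735 212.08603473 211.78361114] [-0.01092911  0.21463198 -0.58062513  1.77112694  0.12691415  1.19380182
 -2.6016539 ]
glass z -0.15235689822340587 18292
clip z [[439.3 194.2 190.1]
 [443.6 201.4 191.1]
 [446.6 208.2 192.2]] 46
```

View pics/w4.png

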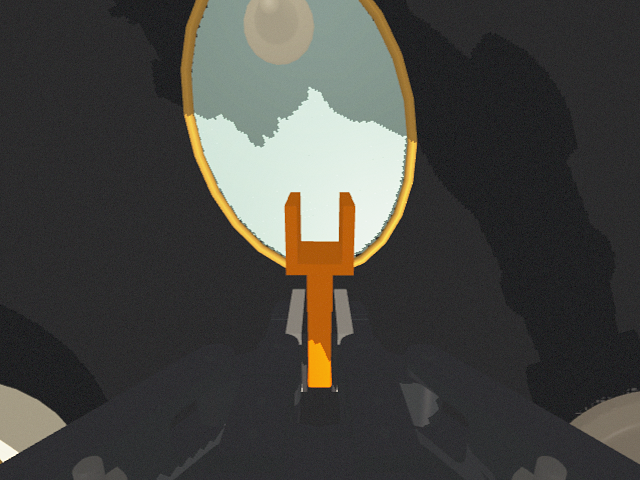

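I'll shift 15 mm toward the cone, which leaves the clip about 70 mm clear of it, and descend.

```bash
python3 -m creep '[{"delta_rot":[0,0,0],"delta_pos":[0,-15,20],"hand":1},{"delta_rot":[0,0,0],"delta_pos":[0,0,40],"hand":1},{"delta_rot":[0,0,0],"delta_pos":[0,0,40],"hand":1},{"delta_rot":[0,0,0],"delta_pos":[0,0,35],"hand":1},{"delta_rot":[0,0,0],"delta_pos":[0,0,25],"hand":1}]'
python3 -m creep '[{"delta_rot":[0,0,0],"delta_pos":[0,0,12],"hand":1},{"delta_rot":[0,0,0],"delta_pos":[0,0,5],"hand":1},{"delta_rot":[0,0,0],"delta_pos":[0,0,3],"hand":1},{"delta_rot":[0,0,0],"delta_pos":[0,0,0],"hand":1}]'
python3 -m creep '[{"delta_rot":[0,0,0],"delta_pos":[0,0,2],"hand":1},{"delta_rot":[0,0,0],"delta_pos":[0,0,1],"hand":1},{"delta_rot":[0,0,0],"delta_pos":[0,0,0],"hand":1}]'
```

```text
time: 9.07
ee_pos: [429.7, 205.2, 50.4]
ee_rot: [3.141, -0.002, -1.975]
ft_force: [-0.3, 1.3, -0.5]
opening: 7.8
time: 9.57
ee_pos: [430.4, 207.7, 32.6]
ee_rot: [-3.141, 0.001, -1.972]
ft_force: [-0.5, -0.3, 0.3]
opening: 8.2
time: 9.95
ee_pos: [429.8, 207.6, 29.0]
ee_rot: [-3.142, -0.0, -1.972]
ft_force: [-0.1, -0.8, 0.3]
opening: 8.3
```

```bash
python3 -m creep '[{"delta_rot":[0,0,0],"delta_pos":[0,0,1],"hand":1},{"delta_rot":[0,0,0],"delta_pos":[0,0,0],"hand":1}]'
python3 -m creep '[{"delta_rot":[0,0,0],"delta_pos":[0,0,1],"hand":1},{"delta_rot":[0,0,0],"delta_pos":[0,0,0],"hand":1}]'
python3 -m creep '[{"delta_rot":[0,0,0],"delta_pos":[0,0,1],"hand":1},{"delta_rot":[0,0,0],"delta_pos":[0,0,0],"hand":1}]'
```

```text
time: 10.2
ee_pos: [429.8, 207.5, 27.9]
ee_rot: [3.141, -0.0, -1.972]
ft_force: [0.6, 0.6, -0.5]
opening: 8.2
time: 10.45
ee_pos: [429.8, 207.5, 26.9]
ee_rot: [3.141, -0.0, -1.972]
ft_force: [-0.2, -0.5, 0.5]
opening: 8.1
time: 10.7
ee_pos: [429.8, 207.7, 26.5]
ee_rot: [-3.141, -0.0, -1.972]
ft_force: [-2.6, -1.1, 4.6]
opening: 8.0
```

Contact: 4.6 N at z 26.5, as predicted. I'll release gently and retreat.

```bash
python3 -m creep '[{"delta_rot":[0,0,0],"delta_pos":[0,0,0],"hand":0.7},{"delta_rot":[0,0,0],"delta_pos":[0,0,0],"hand":0.5},{"delta_rot":[0,0,0],"delta_pos":[0,0,0],"hand":0.3},{"delta_rot":[0,0,0],"delta_pos":[0,0,0],"hand":0.3},{"delta_rot":[0,0,0],"delta_pos":[0,0,0],"hand":0.3}]'
python3 -m creep '[{"delta_rot":[0,0,0],"delta_pos":[0,0,-5],"hand":0.3},{"delta_rot":[0,0,0],"delta_pos":[0,0,-15],"hand":0.3},{"delta_rot":[0,0,0],"delta_pos":[0,0,-30],"hand":0.3},{"delta_rot":[0,0,0],"delta_pos":[0,0,-40],"hand":0.3},{"delta_rot":[0,0,0],"delta_pos":[0,0,-40],"hand":0.3}]'
python3 -m creep '[{"delta_rot":[0,0,0],"delta_pos":[0,0,-40],"hand":0.3},{"delta_rot":[0,0,0],"delta_pos":[0,0,-25],"hand":1},{"delta_rot":[0,0,0],"delta_pos":[0,0,0],"hand":1}]'
cat > b.py <<'E'
from h import *
for n in ["top","side"]:
    i,d=viewer.get_image(n); P=pts(n,d); save(n+"5.png",i); hsv=cv2.cvtColor(i,cv2.COLOR_RGB2HSV)
    o=(hsv[...,0]<14)&(hsv[...,1]>170)&(hsv[...,2]>90)&(abs(P[...,0]-440)<60)&(abs(P[...,1]-200)<60)&(P[...,2]>7)
    X=P[o]; print(n,"clip",len(X),np.percentile(X,[2,50,98],axis=0).round(1).tolist() if len(X) else 0)
    near=(abs(P[...,0]-505)<75)&(abs(P[...,1]+250)<65)&(hsv[...,1]<80)
    w=near&(P[...,2]>148)&(P[...,2]<160); X=P[w]
    if len(X): print(" head",cv2.minEnclosingCircle(X[:,:2].astype(np.float32)),len(X))
    from scipy.optimize import least_squares
    Y=P[near&(P[...,2]>20)&(P[...,2]<95)&(hsv[...,2]>60)]
    s=least_squares(lambda p:np.hypot(Y[:,0]-p[0],Y[:,1]-p[1])-34,[505,-248],loss='soft_l1'); print(" body axis",s.x.round(1),len(Y))
E
python3 b.py
```

```text
time: 11.32
ee_pos: [429.8, 207.6, 25.9]
ee_rot: [3.142, -0.0, -1.972]
ft_force: [-0.3, -0.2, -0.6]
opening: 29.7
time: 11.95
ee_pos: [429.8, 207.8, 158.3]
ee_rot: [-3.141, 0.001, -1.972]
ft_force: [1.1, 0.4, 0.7]
opening: 29.8
time: 12.32
ee_pos: [431.2, 208.7, 224.1]
ee_rot: [-3.137, 0.005, -1.972]
ft_force: [-0.4, -0.1, -0.9]
opening: 0.2
top clip 116 [[420.7, 168.7, 8.4], [456.8, 197.2, 29.8], [476.4, 211.4, 197.2]]
 head ((520.2279052734375, -255.3752899169922), 34.8412971496582) 499
 body axis [ 505.1 -248.2] 282
side clip 314 [[413.4, 182.9, 23.9], [447.5, 204.2, 30.7], [474.6, 217.8, 33.4]]
 head ((532.9339599609375, -250.19976806640625), 25.24799919128418) 96
 body axis [ 505.3 -246.6] 264
```

View pics/side5.png

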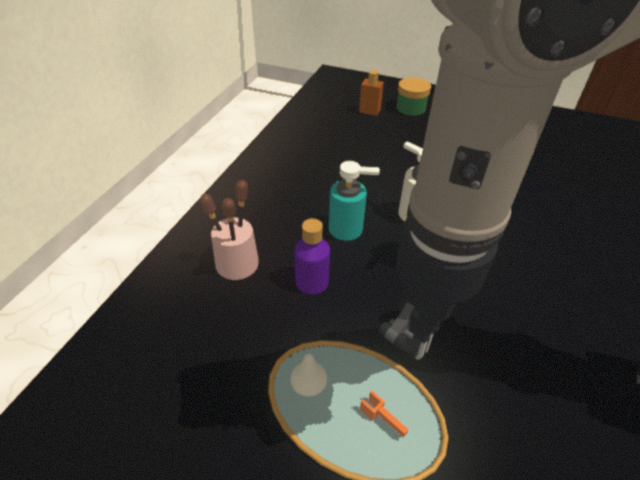

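The clip lies flat on the glass at (385,413), with its top at z 31, so its middle is at about 18. The bottle axis is about (505,−248), not measurably moved. The jaws are shut, so I'll move above the head.

```bash
python3 -m creep '[{"delta_rot":[0,0,0],"delta_pos":[20,-13,0],"hand":1},{"delta_rot":[0,0,0],"delta_pos":[40,-25,0],"hand":1},{"delta_rot":[0,0,0],"delta_pos":[45,-29,0],"hand":1},{"delta_rot":[0,0,0],"delta_pos":[45,-29,0],"hand":1},{"delta_rot":[0,0,0],"delta_pos":[45,-29,0],"hand":1}]'
python3 -m creep '[{"delta_rot":[0,0,0],"delta_pos":[45,-29,0],"hand":1},{"delta_rot":[0,0,0],"delta_pos":[45,-29,0],"hand":1},{"delta_rot":[0,0,0],"delta_pos":[45,-29,0],"hand":1},{"delta_rot":[0,0,0],"delta_pos":[40,-23,0],"hand":1},{"delta_rot":[0,0,0],"delta_pos":[20,-12,0],"hand":1}]'
python3 -m creep '[{"delta_rot":[0,0,0],"delta_pos":[0,0,0],"hand":1},{"delta_rot":[0,0,0],"delta_pos":[0,0,0],"hand":1},{"delta_rot":[0,0,0],"delta_pos":[0,0,0],"hand":1}]'
python3 - <<'E'
from h import *
c=cal("wrist"); i,d=viewer.get_image("wrist"); P=pts("wrist",d,c); hsv=cv2.cvtColor(i,cv2.COLOR_RGB2HSV)
w=(abs(P[...,0]-510)<70)&(abs(P[...,1]+250)<60)&(hsv[...,1]<80)&(abs(P[...,2]-152)<4); X=P[w][:,:2]
print(cv2.minEnclosingCircle(X.astype(np.float32)),len(X),np.median(P[w][:,2]))
o=robot.observe(); print(o["ee_pos"],o["ee_rot"])
a,_=viewer.get_image("side"); save("p1.png",np.hstack([cv2.resize(a[90:330,300:540],(400,400)),cv2.resize(i[:,80:560],(400,400))]))
E
```

```text
time: 13.05
ee_pos: [467.8, -22.4, 219.6]
ee_rot: [3.139, -0.001, -1.972]
ft_force: [1.8, 0.1, -0.1]
opening: 0.2
time: 13.68
ee_pos: [503.4, -250.8, 219.1]
ee_rot: [3.138, -0.001, -1.976]
ft_force: [-0.3, 1.0, 0.2]
opening: 0.4
time: 14.05
ee_pos: [505.3, -245.1, 221.2]
ee_rot: [3.141, 0.001, -1.968]
ft_force: [-0.3, 0.0, -0.1]
opening: 0.2
((522.739013671875, -253.83665466308594), 34.063987731933594) 4413 151.76394656711912
[ 505.29365755 -245.65583512  221.28119936] [-3.14149795e+00  7.51970226e-04 -1.96868539e+00]
```

View pics/p1.png

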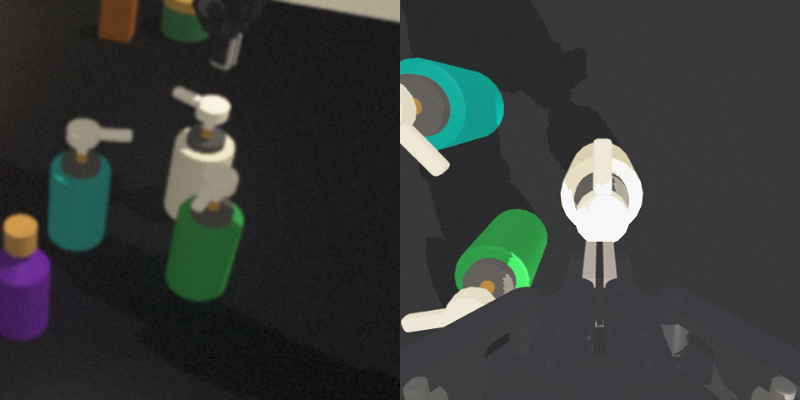

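The view shows the closed fingers just behind the head, lined up with the spout. I'll make a small correction and descend to about 9 mm above contact.

```bash
python3 -m creep '[{"delta_rot":[0,0,0],"delta_pos":[1.5,-1.5,15],"hand":1},{"delta_rot":[0,0,0],"delta_pos":[0,0,15],"hand":1},{"delta_rot":[0,0,0],"delta_pos":[0,0,10],"hand":1},{"delta_rot":[0,0,0],"delta_pos":[0,0,0],"hand":1},{"delta_rot":[0,0,0],"delta_pos":[0,0,0],"hand":1}]'
python3 -m creep '[{"delta_rot":[0,0,0],"delta_pos":[0,0,4],"hand":1},{"delta_rot":[0,0,0],"delta_pos":[0,0,2],"hand":1},{"delta_rot":[0,0,0],"delta_pos":[0,0,0],"hand":1},{"delta_rot":[0,0,0],"delta_pos":[0,0,0],"hand":1}]'
```

```text
time: 14.78
ee_pos: [505.9, -250.0, 181.2]
ee_rot: [-3.141, 0.0, -1.972]
ft_force: [1.3, 0.4, 0.3]
opening: -0.0
time: 15.28
ee_pos: [505.7, -249.9, 175.1]
ee_rot: [-3.141, -0.0, -1.972]
ft_force: [-0.1, 0.6, -0.3]
opening: 0.2
```

```bash
for k in 1; do :; done; python3 -m creep '[{"delta_rot":[0,0,0],"delta_pos":[0,0,2],"hand":1},{"delta_rot":[0,0,0],"delta_pos":[0,0,0],"hand":1},{"delta_rot":[0,0,0],"delta_pos":[0,0,0],"hand":1}]'
python3 -m creep '[{"delta_rot":[0,0,0],"delta_pos":[0,0,1],"hand":1},{"delta_rot":[0,0,0],"delta_pos":[0,0,0],"hand":1},{"delta_rot":[0,0,0],"delta_pos":[0,0,0],"hand":1}]'
python3 -m creep '[{"delta_rot":[0,0,0],"delta_pos":[0,0,1],"hand":1},{"delta_rot":[0,0,0],"delta_pos":[0,0,0],"hand":1},{"delta_rot":[0,0,0],"delta_pos":[0,0,0],"hand":1}]'
python3 -m creep '[{"delta_rot":[0,0,0],"delta_pos":[0,0,1],"hand":1},{"delta_rot":[0,0,0],"delta_pos":[0,0,0],"hand":1},{"delta_rot":[0,0,0],"delta_pos":[0,0,0],"hand":1}]'
```

```text
time: 15.65
ee_pos: [505.7, -249.9, 173.0]
ee_rot: [3.142, -0.0, -1.972]
ft_force: [-0.5, -0.6, -0.0]
opening: -0.2
time: 16.02
ee_pos: [505.8, -249.9, 172.2]
ee_rot: [-3.141, -0.0, -1.972]
ft_force: [0.3, 1.5, 1.0]
opening: -0.1
time: 16.4
ee_pos: [505.8, -250.0, 171.3]
ee_rot: [-3.141, -0.0, -1.972]
ft_force: [-1.2, 0.7, 3.5]
opening: 0.3
time: 16.77
ee_pos: [505.8, -249.9, 170.1]
ee_rot: [-3.141, -0.0, -1.972]
ft_force: [-0.3, -0.4, 3.1]
opening: -0.3
```

Contact came at z≈172, as predicted. I'll press on to about 160, in 1–2 mm rows.

```bash
python3 -m creep '[{"delta_rot":[0,0,0],"delta_pos":[0,0,1],"hand":1},{"delta_rot":[0,0,0],"delta_pos":[0,0,2],"hand":1},{"delta_rot":[0,0,0],"delta_pos":[0,0,2],"hand":1},{"delta_rot":[0,0,0],"delta_pos":[0,0,1],"hand":1},{"delta_rot":[0,0,0],"delta_pos":[0,0,0],"hand":1}]'
python3 -m creep '[{"delta_rot":[0,0,0],"delta_pos":[0,0,1],"hand":1},{"delta_rot":[0,0,0],"delta_pos":[0,0,2],"hand":1},{"delta_rot":[0,0,0],"delta_pos":[0,0,1],"hand":1},{"delta_rot":[0,0,0],"delta_pos":[0,0,0],"hand":1},{"delta_rot":[0,0,0],"delta_pos":[0,0,0],"hand":1}]'
python3 - <<'E'
from h import *
f=[robot.observe()["ft_force"]]
a,d=viewer.get_image("side"); i,e=viewer.get_image("wrist"); t,td=viewer.get_image("top")
for _ in range(3): viewer.get_image("top"); f.append(robot.observe()["ft_force"])
print(np.mean(f,0),robot.observe()["ee_pos"])
Z=pts("side",d)[...,2]; X=pts("side",d); hsv=cv2.cvtColor(a,cv2.COLOR_RGB2HSV)
m=(abs(X[...,0]-507)<45)&(abs(X[...,1]+248)<40)&(hsv[...,1]<70)&(hsv[...,2]>110)&(Z>125); print("head z side",np.percentile(Z[m],[50,90,97]),m.sum())
T=pts("top",td); hs=cv2.cvtColor(t,cv2.COLOR_RGB2HSV)
m=(abs(T[...,0]-535)<18)&(abs(T[...,1]+262)<15)&(hs[...,1]<80)&(hs[...,2]>110)&(T[...,2]>125)&(T[...,2]<160); print("spout z top",np.median(T[...,2][m]),m.sum())
T0=np.load("top0.npz"); T=pts("top",T0["d"]); print("spout z before",np.median(T[...,2][(abs(T[...,0]-535)<18)&(abs(T[...,1]+262)<15)&(T[...,2]>125)]))
save("p2.png",np.hstack([cv2.resize(a[120:240,370:490],(400,400),interpolation=cv2.INTER_CUBIC),cv2.resize(i[:,80:560],(400,400))]))
E
```

```text
time: 17.4
ee_pos: [505.8, -250.0, 164.1]
ee_rot: [-3.141, -0.0, -1.972]
ft_force: [-0.8, -0.6, 4.7]
opening: -0.0
time: 18.02
ee_pos: [505.8, -249.9, 160.3]
ee_rot: [-3.141, -0.0, -1.972]
ft_force: [-0.5, 0.6, 5.7]
opening: -0.1
[-0.19584333  0.38151649  5.46708418] [ 505.81589964 -249.92124925  160.28554509]
head z side [158.08653354 360.24988681 390.46609792] 695
spout z top 135.6470096955873 2
spout z before 151.66211659705135
```

View pics/p2.png

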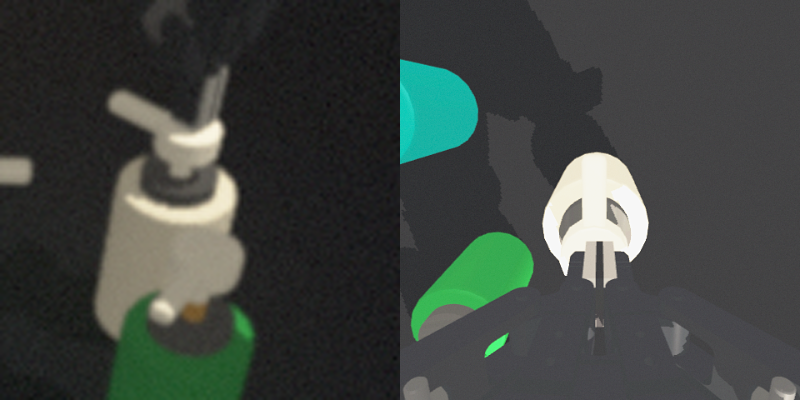

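The brass has sunk out of sight and white stem still shows above the collar. The force is about 5.5 N and the travel about 11.8 mm. I'll hold, do a last check of the clip and spout height, and hand in.

```bash
python3 -m creep '[{"delta_rot":[0,0,0],"delta_pos":[0,0,0],"hand":1},{"delta_rot":[0,0,0],"delta_pos":[0,0,0],"hand":1},{"delta_rot":[0,0,0],"delta_pos":[0,0,0],"hand":1},{"delta_rot":[0,0,0],"delta_pos":[0,0,0],"hand":1},{"delta_rot":[0,0,0],"delta_pos":[0,0,0],"hand":1}]'
python3 - <<'E'
from h import *
c=cal("wrist"); i,d=viewer.get_image("wrist"); P=pts("wrist",d,c); h=cv2.cvtColor(i,cv2.COLOR_RGB2HSV)
v=np.array([.917,-.399]); r=P[...,:2]-[506,-248]; s=r@v; l=r@np.array([.399,.917])
m=(s>26)&(s<48)&(abs(l)<4)&(P[...,2]>115); print("spout z wrist",np.median(P[m][:,2]),m.sum())
i,d=viewer.get_image("side"); P=pts("side",d); h=cv2.cvtColor(i,cv2.COLOR_RGB2HSV)
o=(h[...,0]<14)&(h[...,1]>170)&(h[...,2]>90)&(abs(P[...,0]-440)<60)&(abs(P[...,1]-200)<60)&(P[...,2]>7)
print("clip",np.percentile(P[o],[2,50,98],axis=0).round(1).tolist())
n=(abs(P[...,0]-500)<70)&(abs(P[...,1]+248)<60)&(P[...,2]>105)&(P[...,2]<135)
print("brass px",((h[...,0]>8)&(h[...,0]<28)&(h[...,1]>100)&(h[...,2]>60)&n).sum())
print(robot.observe()["ee_pos"],robot.observe()["ft_force"]); robot.job_done()
E
```

```text
time: 18.95
ee_pos: [505.8, -250.0, 160.3]
ee_rot: [-3.141, -0.0, -1.972]
ft_force: [-0.3, 0.3, 5.8]
opening: -0.0
spout z wrist 138.23158694596296 1064
clip [[413.3, 183.4, 26.5], [444.5, 204.5, 30.7], [474.4, 217.6, 32.8]]
brass px 0
[ 505.78768776 -249.95029952  160.28031087] [-0.18609772  0.96891276  6.0664563 ]
the job is handed in; nothing more can be done
```

I pulled the clip off the white bottle's stem and set it down upright on the free half of the tray. I then pressed the pump head half-way and handed the job in at about 19 s, with the fingers still holding it there; no verdict is reported.

**Pump:** The last checks gave a travel of about 11.8 mm from the finger height and a push of about 5.8–6.1 N. No brass was visible above the collar.
- **Disagreement:** The wrist camera's spout height suggests about 13.4 mm of travel rather than 11.8. Both are inside the 8–16 mm window.
- **Discarded reading:** The side-camera estimate of the head's height was spoiled by the gripper in view. The top camera saw only 2 pixels of the spout, so I relied on neither.

**Clip:** It lies where I put it, still and clear of the cone, with its top at about 31 mm, so its middle is at about 18 mm.

**Bottle and neighbours:** The bottle looked upright in the last picture, and its position had not changed measurably after the pull. The ring cone, violet bottle and brush holder looked in place when I viewed them after setting the clip down. I did not measure them again before handing in.

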